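Put the top tier back on the spice stand

ROBOT

A 6-joint arm with a two-finger parallel gripper is mounted at the origin on the work surface. World frame = base frame: x ahead of the robot, y to its left, z up, the work surface at z = 0. Lengths are in m, angles in rad, forces in N, time in s.
With the tool pointing down it reaches from about 0.275 to 0.825 m from the base axis. Payload 4.9 kg.
Tool frame: the origin (TCP) lies midway between the tips of the shut fingers; the grasp point (between the pads) lies 19 mm behind it; z points along the fingers, y is the line along which they close (so a half turn about z gives the same grasp; the last joint's range is limited). The gripper opens to 85 mm and grips with 20 to 120 N. Pads are 22 mm wide; open, the fingers measure 114 mm over their backs; the gripper's body (76 mm by 85 mm) begins 54 mm behind the grasp point. The pads swing forward as they close: fully open they stand 13 mm farther back than shut.
Start: joints at [1.156, 0.326, -0.193, 1.052, 0, 1.437], TCP at [0.152, 0.528, 0.198] pointing down, gripper open.
Joint ranges: [-2.65, 2.65], [-0.97, 1.79], [-1.3, 1.35], [-1.93, 2.1], [-1.47, 1.37], [-3.14, 3.14]. Speed limits (rad/s): [2.57, 2.57, 3.14, 3.14, 3.14, 3.14].

INTERFACE

Orientations are given as a unit quaternion [w, x, y, z].
In Python, from rig import env gives the robot as it stands.
- The arm moves only by the shell command python3 nudge.py [OPENING] [FORCE], which reads ROWS from standard input. ROWS is a JSON list of rows, 1 to 5 of them, each of 4 numbers: dx, dy, dz in m, then a turn about the tool's z in rad; each row is the pose to reach, as a shift and turn from the pose commanded when the command began, along the tool's axes at that moment; what a row does not reach only later rows make up. A row lasts 1/12 s, in which the tool goes at most 0.0417 m and 0.125 rad, less where a joint would pass 70% of its speed; a pose out of reach is approached as far as the arm can. OPENING is the opening from 0.0 (shut) to 1.0 (fully open), set as the command begins (- or left out keeps the last). The fingers move at their own pace and stop on an object; FORCE is the grip in N (left out, the last holds). Time passes only in rows, so rows that do not move let the fingers close. It prints the time, the measured TCP pose, the force, the opening and the grip force at its end. Input that does not fit is refused with a message, and nothing moves.
- env.read_state(): the state, without advancing time (a new reading comes with each control period).
- env.snapshot(name): name is "scene" or "top" or "wrist"; returns a dict with "frame" (420x560x3 uint8, red, green, blue), "mtx" (3x3 intrinsics, pixels), "rvec" (rotation vector, rad) and "tvec" (3), from world to camera coordinates, as OpenCV has them. Camera axes: x right, y down, z forward; pixel columns grow to the right and rows downward; lengths in m; the calibration is good to about 2 mm. A picture is of the moment at which its call begins. There is no depth.
- env.hand_in(): hands the job in; it is judged then, once.
The state is a dict: "clock": time; "qpos": joint angles; "qd": joint speeds; "joint_efforts": joint torques, N m; "tool_pos": TCP position; "eef_rot": TCP orientation; "ft_force": force on the tool from outside, world axes, zero at the start; "wrist_torque": the same for the moment, N m; "width": opening from 0.0 (shut) to 1.0 (fully open); "gripper_force": force on a finger pad.
Only numpy, scipy, OpenCV 4.12 (cv2) and the standard library are available. Lean on these libraries where they do the work, as an engineer would, in place of code of your own. Each camera call takes 0.05 s, during which the arm holds its last target. There are 200 camera calls.

TASK

The washed top tray of the spice stand is leaning on the lemon crate: take it by its handle and lower it level onto the stand so that the pins of all four posts come up through its corner holes and it sits fully home. Then stand the pepper mill upright on that tray, on either side of the handle. Set both down rather than letting them drop, and leave everything else on the counter where it is.

Things in the scene. Friction and masses are not known exactly. Their poses are not given: they have to be found in the camera images.
- tray: Loose top tray, light wood, 0.35 kg, same both ways round. Board 180 (x) by 240 (y), 12 mm thick; origin: centre of its underside, z its upward normal. Rims 8 mm thick, 18 mm above the board, on all edges but not at the corners. Starts leaning about 33 degrees, x uphill away from the robot: near long edge on the counter, far part of the underside on the crate's near rim.
- tray_handle (a point): Centre of the tray's handle, 55 mm above the tray's underside, axes as the tray's: a flat-sided wooden bar along y over the tray's middle, 14 mm thick (x), 26 mm high (42 to 68 mm above the underside), 206 mm long, on two end uprights 44 mm wide at y = +-106 mm; open space under the bar.
- tray_hole (a point): One of the tray's four corner holes, at the underside (tray x = 76, y = 106 mm). The holes, 14 mm in diameter and right through the board, lie at x = +-76, y = +-106 mm.
- stand: Two-tier spice stand, light wood, fixed on the counter; origin on the counter under its middle, z up. Lower tier 180 (x) by 240 mm (y), top 22 mm above the counter, rims to 44 mm along the long sides; two spice jars on it. Four round posts 22 mm thick at x = +-76, y = +-106 mm end in flat shoulders 140 mm above the counter. Stand and crate may swap sides.
- stand_seat (a point): Centre of the plane of the four post shoulders, 140 mm above the counter: when home, the tray's underside rests on the shoulders and its origin lies here.
- post_pin (a point): Tip of one of the four steel pins (stand x = 76, y = 106 mm), 170 mm above the counter. A pin, 8 mm in diameter, 30 mm long, its top 8 mm tapered, stands on the shoulder of every post and goes through the tray's hole.
- mill: Pepper mill, dark turned wood, 0.22 kg, loose, upright; origin: centre of its foot, z up. 122 mm tall; foot 52 mm across, straight round neck 40 mm across from 40 to 94 mm height, head 44 mm across above it, small steel nut on top. Stands in a row along x with the jam jar and the can, about 110 mm apart, in any of the three places.
- crate: Low slatted wooden crate of lemons, fixed. Origin on the counter under the middle of the leaning tray, x away from the robot; near rim at x = 51 mm, 82 mm high; it reaches to x = 201 mm, is 250 mm long in y; lemons rise to about 95 mm.
- jam_jar: squat amber glass jam jar, 64 mm across, 95 mm tall, brass lid; stands in the row between stand and crate (bystander); origin at the centre of its foot
- can: tin can with paper label, 66 mm across, 85 mm tall; stands in the same row (bystander); origin at the centre of its foot
- spice_a: small clear glass spice jar, 44 mm across, 88 mm tall, on the stand's lower tier (bystander); origin at the centre of its foot
- spice_b: small amber glass spice jar, 44 mm across, 88 mm tall, on the stand's lower tier (bystander); origin at the centre of its foot
- mug: white mug, 80 mm across, 90 mm tall, on the counter behind the stand (bystander); origin at the centre of its foot
- oil: green oil bottle, 64 mm across, 200 mm tall, at the left side (bystander); origin at the centre of its foot

How it is judged:
By the outcome, as a careful person would: the job done as asked, in the order asked, and still so for the second after the job is handed in, with the robot touching nothing.
It also fails if it takes over 72 s, if anything falls off the work surface, if the arm or the gripper's body presses on something with over 40 N, if the wrist force passes 120 N, or if a joint passes its speed limit or range.

## Working session

There is one attempt and no reset: what is moved stays moved. The work goes in short steps, Python scripts to look and compute and a shell command to move; the robot and the scene stay as the last step left them, time stands still between calls to the robot, and variables do not carry over. Pictures are saved under pics/ and viewed, at most 10 in all, crops included, and the job is handed in when it is done.

```bash
ls; mkdir -p pics; python3 - <<'E'
from rig import env
import cv2,numpy as np,pickle
d={}
for n in("scene","top","wrist"):
    s=env.snapshot(n);d[n]=s;cv2.imwrite(f"pics/{n}0.png",s["frame"][:,:,::-1])
pickle.dump(d,open("s0.pkl","wb"))
print({k:v for k,v in env.read_state().items()})
for n in d: print(n,d[n]["mtx"].tolist(),d[n]["rvec"],d[n]["tvec"])
E
```

```text
nudge.py
pics
rig.py
{'clock': 0.15, 'qpos': array([ 1.15579847e+00,  3.26741801e-01, -1.93346997e-01,  1.05199892e+00,
        3.50190353e-05,  1.43666309e+00]), 'qd': array([ 2.39115128e-03, -7.19549845e-04,  2.59159952e-03,  1.39987674e-04,
        1.76877109e-05,  1.04249757e-04]), 'joint_efforts': array([ 1.92556021e-03, -4.43704927e+01,  2.62664527e+01,  1.03881047e-02,
       -1.00567095e-04,  1.01613225e-06]), 'tool_pos': array([0.15220122, 0.52802601, 0.19770181]), 'eef_rot': array([-1.91920869e-04,  1.39971163e-01,  9.90155370e-01, -6.16764424e-04]), 'ft_force': array([-0.42749876,  0.31820056, -0.51129953]), 'wrist_torque': array([-0.00973069,  0.03229583, -0.01177323]), 'gripper_force': 0.0, 'width': 0.997879335425218}
scene [[440.415541975607, 0.0, 278.54573815746267], [0.0, 440.415541975607, 206.43100368372097], [0.0, 0.0, 1.0]] [ 1.97742781  0.75430562 -0.42642901] [-0.50504399 -0.03452482  1.45234933]
top [[480.67131098737485, 0.0, 288.8421870580915], [0.0, 480.67131098737485, 205.25675511080362], [0.0, 0.0, 1.0]] [ 2.13604959 -2.12913407  0.17592996] [0.08574805 0.61324093 1.19190063]
wrist [[304.14461402484386, 0.0, 279.68438764957597], [0.0, 304.14461402484386, 212.331841496876], [0.0, 0.0, 1.0]] [-2.32594805 -1.75139157 -0.23917361] [-0.54915776 -0.03559969  0.37846139]
```
View pics/top0.png

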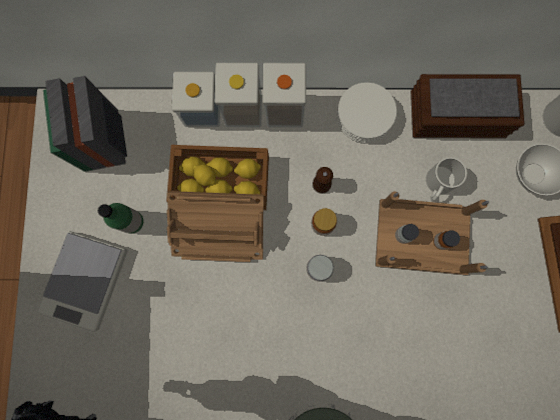

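View pics/scene0.png

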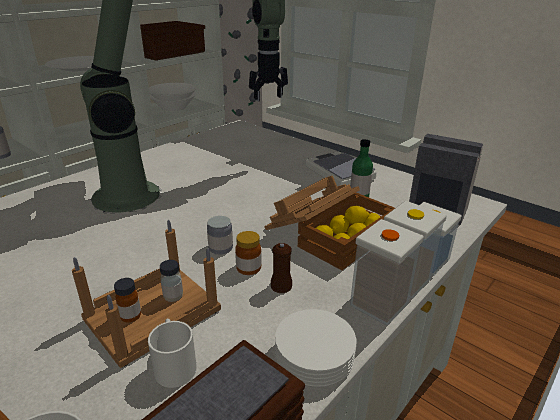

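The top view shows the tray leaning on the crate's near side at cols 170–265, rows 195–260. The stand is at cols 376–485, rows 195–272. The mill is farthest in the row at (323,180), then the jam jar (324,221) and the can (320,268).

```bash
python3 - <<'E'
import cv2,pickle,numpy as np
d=pickle.load(open("s0.pkl","rb"))
def crop(n,x,y,w,h,s):
    im=cv2.resize(d[n]["frame"][y:y+h,x:x+w,::-1],None,fx=s,fy=s,interpolation=cv2.INTER_CUBIC)
    im=cv2.convertScaleAbs(im,alpha=1.4)
    for i in range(0,w,10):cv2.putText(im,str(x+i),(i*s,8),0,.3,(0,255,255),1);cv2.line(im,(i*s,10),(i*s,16),(0,255,255),1)
    for j in range(10,h,10):cv2.putText(im,str(y+j),(0,j*s+3),0,.3,(0,255,255),1)
    return im
a=crop("top",160,180,115,90,5);cv2.imwrite("pics/a.png",np.vstack([a,]))
b=crop("top",368,185,130,95,6);cv2.imwrite("pics/b.png",b)
c=crop("scene",60,210,165,150,4);
cv2.imwrite("pics/c.png",c)
cv2.imwrite("pics/e.png",crop("scene",255,170,130,80,6))
E
```

View pics/a.png

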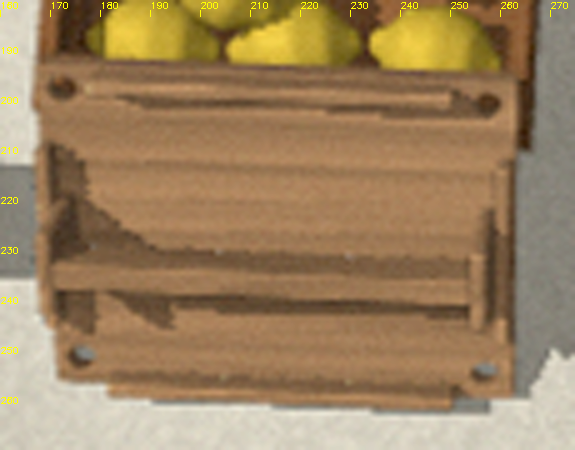

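View pics/b.png

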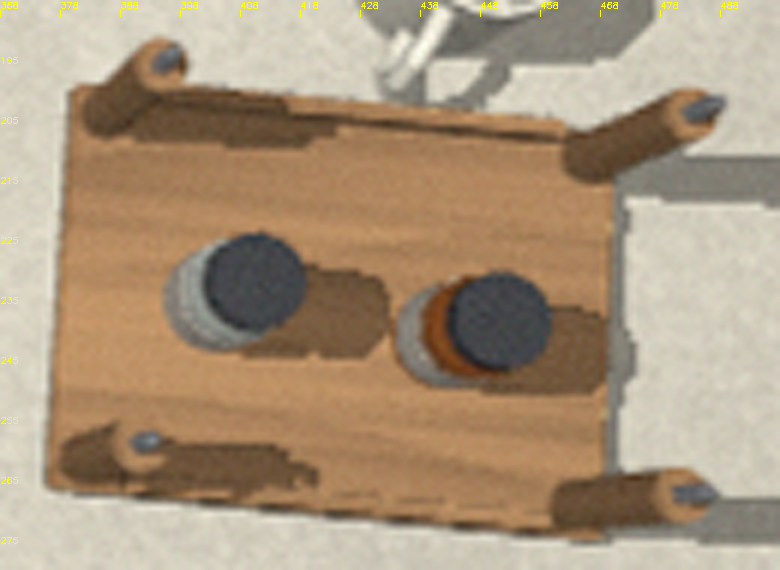

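View pics/c.png

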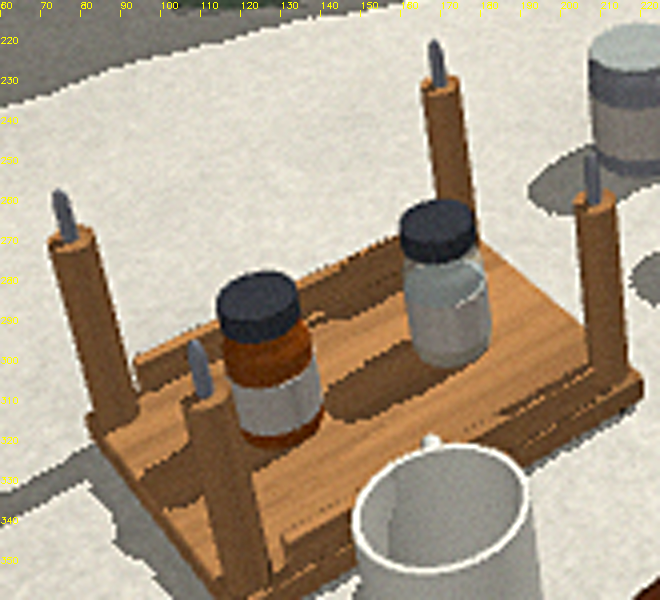

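The pin tips read as follows:
- **Top view:** (397.7,193.7), (487.3,201.7), (394.3,258), (487,267.2).
- **Scene view:** (207.7,248.2), (108.8,295.5), (168.3,220), (75.2,257.8).

The tray holes in the top view are at (172.4,197.6), (257.4,200.8), (176.4,251) and (256.8,254.2).

View pics/e.png

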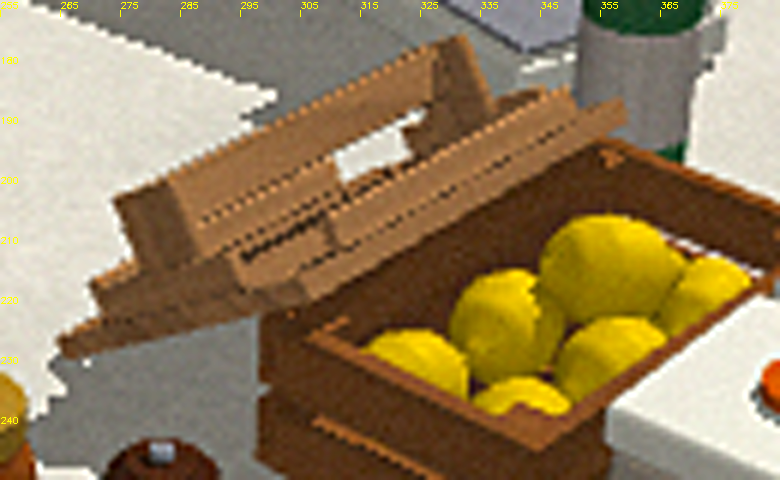

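```bash
cat > h.py <<'E'
import cv2,pickle,numpy as np
from scipy.optimize import least_squares
from scipy.spatial.transform import Rotation as R
def proj(s,P): return cv2.projectPoints(np.array(P,float).reshape(-1,3),s["rvec"],s["tvec"],s["mtx"],None)[0][:,0]
C=np.array([[76,106],[76,-106],[-76,106],[-76,-106]])/1000
def tw(p,P): # x y z yaw pitch
    return R.from_euler("ZY",[p[3],-p[4]]).apply(P)+p[:3]
def ray(s,px):
    Rm=cv2.Rodrigues(s["rvec"])[0]
    return -Rm.T@s["tvec"],Rm.T@np.linalg.inv(s["mtx"])@[px[0],px[1],1]
def onz(s,px,z):
    o,v=ray(s,px);return o+v*(z-o[2])/v[2]
E
cat > f.py <<'E'
from h import *
d=pickle.load(open("s0.pkl","rb"));T=d["top"];S=d["scene"]
pt=[(397.7,193.7),(487.3,201.7),(394.3,258),(487,267.2)];ps=[(207.7,248.2),(108.8,295.5),(168.3,220),(75.2,257.8)]
P=np.c_[C,np.full(4,.17)]
def fs(p):
    Q=tw([p[0],p[1],p[2],p[3],0],P);return np.r_[(proj(T,Q)-pt).ravel(),(proj(S,Q)-ps).ravel()]
r=least_squares(fs,[.5,-.3,0,0]);print("stand",r.x,r.fun.round(1))
ht=[(172.4,197.6),(257.4,200.8),(176.4,251),(256.8,254.2)]
H=np.c_[C,np.full(4,.012)]
def ft(p): return (proj(T,tw(p,H))-ht).ravel()
def ft2(p): 
    e=tw(p,[[-.09,0,0]])[0,2]; return np.r_[ft(p),e*2000,(p[4]-np.radians(33))*30]
r=least_squares(ft2,[.5,.2,.05,0,.57]);print("tray",r.x,r.fun.round(1),"handle",tw(r.x,[[0,0,.055]]))
o=onz(T,(325,172.5),.118);print("mill top",o, "jam",onz(T,(324,219),.095),"can",onz(T,(320,267),.085))
for n,p in(("oil",(105,210)),("mug",(451,172))):print(n,onz(T,p,.2 if n=="oil" else .09))
E
python3 f.py
```

```text
stand [ 5.37514033e-01 -2.64726522e-01 -3.75556949e-04 -8.72943616e-02] [-1.  -0.5  0.1 -0.5 -1.1 -0.  -1.1 -0.8 -0.6  0.1 -0.6 -0.1 -0.5 -0.1
 -1.3 -0. ]
tray [ 0.56250451  0.27390266  0.04922565 -0.03611053  0.57878204] [-0.  -0.1 -0.  -0.  -0.2  0.1  0.2  0.1 -0.   0.1] handle [[0.53243886 0.27498882 0.09526777]]
mill top [ 0.68422541 -0.00168656  0.118     ] jam [5.71275477e-01 1.77186363e-04 9.50000000e-02] can [0.453332   0.01036096 0.085     ]
oil [0.5756688  0.50500093 0.2       ]
mug [ 0.69315442 -0.32290153  0.09      ]
```

The scene crop shows the tray leaning on the crate with its handle bar free. The tray and stand fits agree to about 1 px. I'll move above the handle next, then turn.

```bash
echo '[[-0.036, -0.0115, 0, 0], [-0.072, -0.023, 0, 0], [-0.108, -0.0345, 0, 0], [-0.144, -0.046, 0, 0]]' | python3 nudge.py 0.65 30
echo '[[-0.036, -0.0115, 0, 0], [-0.072, -0.023, 0, 0], [-0.108, -0.0345, 0, 0], [-0.144, -0.046, 0, 0]]' | python3 nudge.py
echo '[[-0.036, -0.0115, 0, 0], [-0.072, -0.023, 0, 0], [-0.108, -0.0345, 0, 0], [-0.147, -0.046, 0, 0]]' | python3 nudge.py
echo '[[0, 0, 0, 0.12], [0, 0, 0, 0.24], [0, 0, 0, 0.36], [0, 0, 0, 0.48], [0, 0, 0, 0.6]]' | python3 nudge.py
echo '[[0, 0, 0, 0.12], [0, 0, 0, 0.24], [0, 0, 0, 0.36], [0, 0, 0, 0.48], [0, 0, 0, 0.6]]' | python3 nudge.py
echo '[[0, 0, 0, 0.12], [0, 0, 0, 0.126], [0, 0, 0, 0.126]]' | python3 nudge.py
```

```text
clock: 0.48
tool_pos: [0.2788, 0.4433, 0.1981]
eef_rot: [-0.0, 0.139, 0.99, -0.0]
ft_force: [0.6, 1.1, -0.1]
width: 0.651
gripper_force: 0.0
clock: 0.82
tool_pos: [0.4048, 0.3589, 0.1981]
eef_rot: [-0.0, 0.14, 0.99, -0.0]
ft_force: [-0.0, 1.0, 0.5]
width: 0.649
gripper_force: 0.0
clock: 1.15
tool_pos: [0.5329, 0.2741, 0.198]
eef_rot: [-0.0, 0.14, 0.99, -0.0]
ft_force: [1.1, 0.7, -0.9]
width: 0.651
gripper_force: 0.0
clock: 1.57
tool_pos: [0.532, 0.275, 0.1977]
eef_rot: [-0.0, 0.429, 0.903, -0.0]
ft_force: [-0.0, 0.5, 0.6]
width: 0.65
gripper_force: 0.0
clock: 1.98
tool_pos: [0.5319, 0.2752, 0.1979]
eef_rot: [-0.0, 0.677, 0.736, -0.0]
ft_force: [-0.6, 0.5, -0.7]
width: 0.649
gripper_force: 0.0
clock: 2.23
tool_pos: [0.5319, 0.2752, 0.198]
eef_rot: [-0.0, 0.719, 0.695, -0.0]
ft_force: [-0.3, 0.7, 0.3]
width: 0.651
gripper_force: 0.0
```

```bash
echo '[[0, 0, 0.03, 0], [0, 0, 0.06, 0], [0, 0, 0.08, 0], [0, 0, 0.10, 0]]' | python3 nudge.py
echo '[[0, 0, 0.01, 0], [0, 0, 0.019, 0], [0, 0, 0.019, 0]]' | python3 nudge.py
echo '[[0, 0, 0, 0], [0, 0, 0, 0], [0, 0, 0, 0], [0, 0, 0, 0], [0, 0, 0, 0]]' | python3 nudge.py 0 20
echo '[[0, 0, 0, 0], [0, 0, 0, 0], [0, 0, 0, 0]]' | python3 nudge.py
```

```text
clock: 2.57
tool_pos: [0.5315, 0.2751, 0.0967]
eef_rot: [-0.0, 0.719, 0.695, -0.001]
ft_force: [0.4, 0.9, 0.1]
width: 0.65
gripper_force: 0.0
clock: 2.82
tool_pos: [0.5312, 0.275, 0.0777]
eef_rot: [-0.001, 0.719, 0.695, -0.001]
ft_force: [0.7, -0.0, 0.2]
width: 0.65
gripper_force: 0.0
clock: 3.23
tool_pos: [0.5327, 0.2755, 0.0801]
eef_rot: [0.0, 0.72, 0.694, 0.001]
ft_force: [0.4, -0.1, -0.2]
width: -0.001
gripper_force: 0.0
clock: 3.48
tool_pos: [0.5321, 0.2753, 0.0794]
eef_rot: [0.0, 0.72, 0.694, 0.0]
ft_force: [0.5, 0.4, 0.0]
width: -0.002
gripper_force: 0.0
```

```bash
python3 - <<'E'
from rig import env
import cv2,numpy as np,pickle
d={n:env.snapshot(n) for n in("scene","top","wrist")}
pickle.dump(d,open("s1.pkl","wb"))
a=cv2.resize(d["scene"]["frame"][130:260,240:400],None,fx=3,fy=3,interpolation=cv2.INTER_CUBIC)[:300,:400]
a=cv2.resize(d["scene"]["frame"][120:270,220:420],None,fx=2,fy=2)
b=cv2.resize(d["top"]["frame"][150:300,120:320],None,fx=2,fy=2)
c=cv2.resize(d["wrist"]["frame"],(400,300))
cv2.imwrite("pics/g.png",cv2.convertScaleAbs(np.vstack([np.hstack([a,b]),np.hstack([c,c*0])])[:,:,::-1],alpha=1.4))
print(env.read_state()["qpos"])
E
```

```text
[ 3.54355872e-01  5.14948766e-01 -2.23177072e-01  8.32766360e-01
 -2.12727659e-06  1.96111030e+00]
```

View pics/g.png

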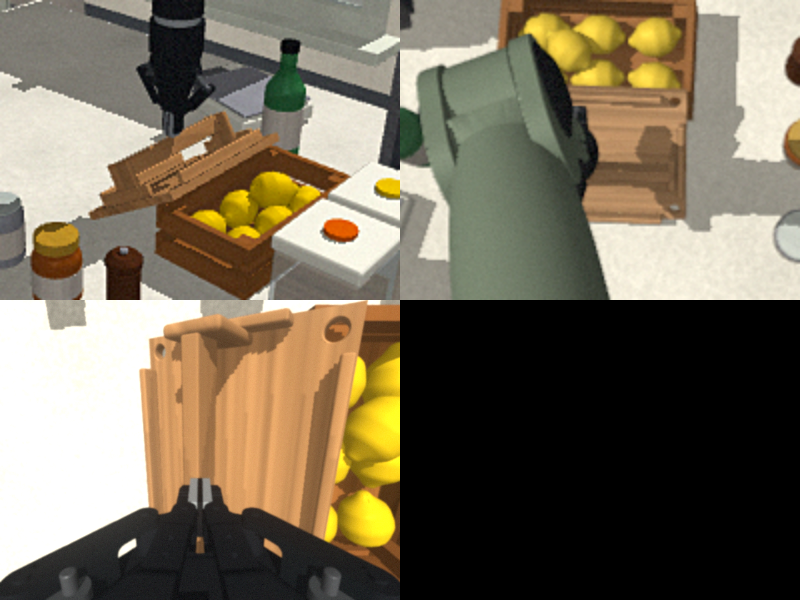

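The fingers shut on nothing. In the wrist view they sit over the bar line, with tray holes at about (476,39) and (221,70). I'll check the fit numerically.

```bash
python3 - <<'E'
from h import *
d=pickle.load(open("s1.pkl","rb"));d0=pickle.load(open("s0.pkl","rb"))
p=[0.56250451,0.27390266,0.04922565,-0.03611053,0.57878204]
H=np.c_[C,np.full(4,.012)]
B=np.array([[sx*7,sy*103,z] for sy in(1,-1) for sx in(1,-1) for z in(42,68)])/1000
tcp=[.5321,.2753,.0794]
for n in("wrist","scene","top"):
    print(n,"holes",proj(d[n],tw(p,H)).round().tolist(),"\nbar",proj(d[n],tw(p,B)).round().tolist(),"tcp",proj(d[n],[tcp]).round())
# change between s0 and s1 in scene and top
for n in("scene","top"):
    print(n,np.abs(d[n]["frame"].astype(int)-d0[n]["frame"]).max(2)[195:235,262:300].mean() if n=="scene" else np.abs(d[n]["frame"].astype(int)-d0[n]["frame"]).max(2)[198:255,235:255].mean())
E
```

```text
wrist holes [[472.0, 42.0], [415.0, 410.0], [224.0, 73.0], [235.0, 328.0]] 
bar [[306.0, 55.0], [277.0, 44.0], [283.0, 59.0], [251.0, 48.0], [299.0, 390.0], [278.0, 419.0], [282.0, 381.0], [259.0, 408.0]] tcp [[279. 243.]]
scene holes [[351.0, 189.0], [304.0, 215.0], [316.0, 199.0], [270.0, 224.0]] 
bar [[330.0, 185.0], [327.0, 177.0], [327.0, 186.0], [324.0, 178.0], [284.0, 209.0], [280.0, 200.0], [281.0, 210.0], [277.0, 201.0]] tcp [[305. 197.]]
top holes [[172.0, 198.0], [257.0, 201.0], [176.0, 251.0], [257.0, 254.0]] 
bar [[172.0, 228.0], [170.0, 232.0], [173.0, 233.0], [170.0, 238.0], [255.0, 231.0], [254.0, 236.0], [255.0, 236.0], [254.0, 241.0]] tcp [[214. 235.]]
scene 10.0625
top 20.03859649122807
```

```bash
python3 - <<'E'
from h import *
d=pickle.load(open("s1.pkl","rb"))
print(ray(d["wrist"],(0,0))[0])
a=cv2.resize(d["wrist"]["frame"][200:400,215:345],None,fx=3,fy=3,interpolation=cv2.INTER_CUBIC)
b=cv2.resize(d["scene"]["frame"][155:235,265:345],None,fx=5,fy=5,interpolation=cv2.INTER_CUBIC)
b=np.vstack([b,np.zeros((200,400,3),np.uint8)])
cv2.imwrite("pics/i.png",cv2.convertScaleAbs(np.hstack([a,b])[:,:,::-1],alpha=1.6))
E
```

```text
[0.53461412 0.34395415 0.25446619]
```

View pics/i.png

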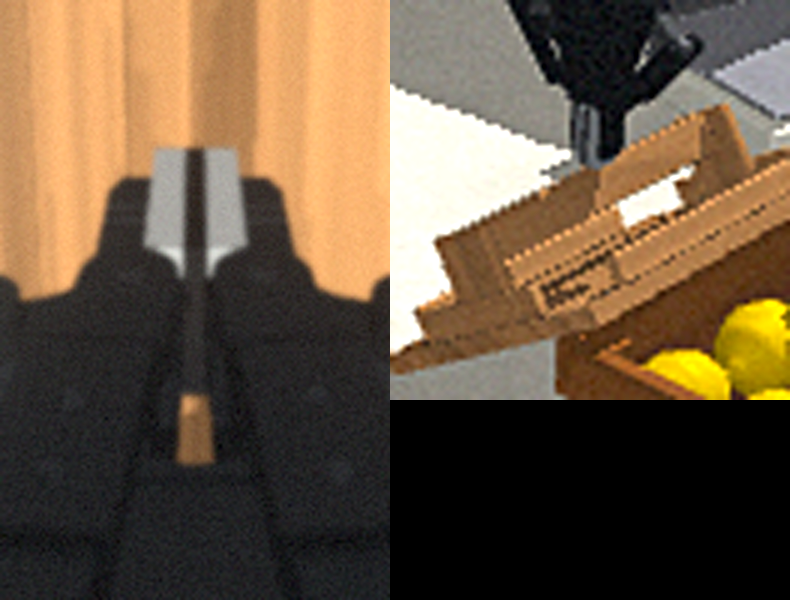

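```bash
python3 - <<'E'
from h import *
from rig import env
d=pickle.load(open("s1.pkl","rb"))
s=env.read_state();print(s["tool_pos"],s["width"])
for z in(.06,.08,.1,.12,.14): print(z,proj(d["wrist"],[[.532,.2755,z],[.532,.2865,z]]).round().tolist(),proj(d["scene"],[[.532,.2755,z]]).round())
p=[0.56250451,0.27390266,0.04922565,-0.03611053,0.57878204]
print(tw(p,np.array([[0,0,.068],[0,0,.042],[-.007,0,.068],[.007,0,.068]])).round(3).tolist())
print("bar centre px",proj(d["scene"],tw(p,np.array([[0,0,.068],[0,0,.042]]))))
E
```

```text
[0.53208082 0.27533027 0.07925282] -0.001048262208286888
0.06 [[279.0, 232.0], [279.0, 216.0]] [[305. 203.]]
0.08 [[279.0, 243.0], [279.0, 226.0]] [[305. 197.]]
0.1 [[279.0, 256.0], [278.0, 237.0]] [[305. 191.]]
0.12 [[279.0, 273.0], [278.0, 252.0]] [[305. 185.]]
0.14 [[279.0, 295.0], [278.0, 271.0]] [[306. 179.]]
[[0.525, 0.275, 0.106], [0.54, 0.275, 0.084], [0.519, 0.275, 0.102], [0.531, 0.275, 0.11]]
bar centre px [[303.28994615 188.45934299]
 [306.71870797 196.68347927]]
```

The images put the finger tips near z 0.117, about 36 mm above the reported TCP of 0.079. I'll lift clear and check that offset against open background.

```bash
echo '[[0, 0, -0.03, 0], [0, 0, -0.06, 0], [0, 0, -0.06, 0], [0, 0, -0.06, 0]]' | python3 nudge.py
python3 - <<'E'
from h import *
from rig import env
d={n:env.snapshot(n) for n in("scene","wrist")};pickle.dump(d,open("s2.pkl","wb"))
d1=pickle.load(open("s1.pkl","rb"))
t=env.read_state()["tool_pos"];print(t)
f=d["wrist"]["frame"];f1=d1["wrist"]["frame"]
print("wrist col270 now",f[225:265,270].mean(1).round().astype(int).tolist())
print("before",f1[225:265,270].mean(1).round().astype(int).tolist())
g=d["scene"]["frame"]
for c in(302,305,308): print(c,"scene",[(r,g[r,c].tolist()) for r in range(158,192,2)])
for z in(0,.02,.036,.05): print(z,proj(d["scene"],[t+[0,0,z]]),proj(d["wrist"],[t+[0,.011,z]]))
E
```

```text
clock: 3.97
tool_pos: [0.5337, 0.276, 0.1413]
eef_rot: [0.001, 0.72, 0.694, 0.002]
ft_force: [0.3, 0.1, -0.1]
width: -0.001
gripper_force: 0.0
[0.5317245  0.27516381 0.13868912]
wrist col270 now [102, 97, 97, 98, 99, 99, 99, 99, 98, 99, 99, 100, 97, 99, 99, 102, 99, 102, 97, 101, 101, 99, 103, 102, 98, 102, 107, 106, 105, 104, 105, 104, 106, 104, 107, 105, 104, 107, 103, 104]
before [107, 111, 108, 108, 108, 107, 112, 110, 110, 112, 113, 110, 112, 109, 108, 113, 110, 110, 113, 110, 109, 109, 107, 105, 104, 105, 104, 105, 106, 104, 108, 105, 107, 106, 106, 111, 107, 105, 106, 106]
302 scene [(158, [71, 69, 63]), (160, [41, 41, 38]), (162, [45, 43, 43]), (164, [47, 44, 43]), (166, [95, 92, 87]), (168, [86, 82, 79]), (170, [90, 89, 83]), (172, [89, 83, 76]), (174, [89, 84, 78]), (176, [93, 93, 82]), (178, [93, 88, 83]), (180, [93, 93, 86]), (182, [88, 87, 82]), (184, [81, 82, 76]), (186, [83, 84, 75]), (188, [84, 87, 83]), (190, [102, 68, 41])]
305 scene [(158, [0, 0, 0]), (160, [9, 13, 9]), (162, [14, 11, 14]), (164, [14, 13, 16]), (166, [8, 4, 7]), (168, [40, 43, 39]), (170, [94, 89, 87]), (172, [89, 85, 77]), (174, [94, 89, 84]), (176, [93, 92, 86]), (178, [90, 89, 84]), (180, [94, 92, 83]), (182, [89, 87, 84]), (184, [91, 88, 81]), (186, [90, 89, 88]), (188, [147, 99, 55]), (190, [105, 77, 46])]
308 scene [(158, [20, 19, 19]), (160, [17, 17, 23]), (162, [28, 29, 25]), (164, [7, 11, 12]), (166, [8, 11, 11]), (168, [59, 58, 61]), (170, [88, 84, 80]), (172, [90, 89, 84]), (174, [88, 86, 80]), (176, [87, 86, 80]), (178, [89, 92, 84]), (180, [89, 87, 86]), (182, [89, 86, 78]), (184, [84, 86, 80]), (186, [87, 71, 57]), (188, [109, 76, 45]), (190, [102, 72, 45])]
0 [[305.4414476 179.0437289]] [[277.47448481 225.63468622]]
0.02 [[305.7203128  172.70120396]] [[277.28902867 237.08649893]]
0.036 [[305.94660029 167.55450917]] [[277.10653167 248.35558597]]
0.05 [[306.14697839 162.99709908]] [[276.91322524 260.29214945]]
```

The tips really do sit about 35 mm short of the reported TCP, along z only. I'll correct for that and grasp again, aiming for reported z ≈ 0.044.

```bash
echo '[[0, 0, 0, 0], [0, 0, 0, 0], [0, 0, 0, 0], [0, 0, 0, 0]]' | python3 nudge.py 0.65 20
echo '[[0, 0, 0.03, 0], [0, 0, 0.05, 0], [0, 0, 0.06, 0], [0, 0, 0.07, 0]]' | python3 nudge.py
echo '[[0, 0, 0.01, 0], [0, 0, 0.02, 0], [0, 0, 0.026, 0], [0, 0, 0.026, 0]]' | python3 nudge.py
echo '[[0, 0, 0, 0], [0, 0, 0, 0], [0, 0, 0, 0], [0, 0, 0, 0], [0, 0, 0, 0]]' | python3 nudge.py 0 20
```

```text
clock: 4.4
tool_pos: [0.5317, 0.2752, 0.1385]
eef_rot: [-0.0, 0.72, 0.694, -0.001]
ft_force: [0.4, -0.1, 0.3]
width: 0.564
gripper_force: 0.0
clock: 4.73
tool_pos: [0.5315, 0.2751, 0.0681]
eef_rot: [-0.0, 0.72, 0.694, -0.001]
ft_force: [-0.2, -0.1, -0.2]
width: 0.651
gripper_force: 0.0
clock: 5.07
tool_pos: [0.5314, 0.2751, 0.042]
eef_rot: [-0.0, 0.72, 0.694, -0.001]
ft_force: [-0.6, -0.8, -0.3]
width: 0.648
gripper_force: 0.0
clock: 5.48
tool_pos: [0.532, 0.2756, 0.0441]
eef_rot: [-0.0, 0.72, 0.694, 0.0]
ft_force: [-3.9, 1.0, 6.0]
width: 0.287
gripper_force: 19.7
```

```bash
echo '[[0, 0, -0.01, 0], [0, 0, -0.02, 0], [0, 0, -0.03, 0], [0, 0, -0.04, 0], [0, 0, -0.05, 0]]' | python3 nudge.py
echo '[[0, 0, -0.02, 0], [0, 0, -0.04, 0], [0, 0, -0.06, 0], [0, 0, -0.06, 0], [0, 0, -0.06, 0]]' | python3 nudge.py 0 40
```

```text
clock: 5.9
tool_pos: [0.533, 0.2755, 0.0949]
eef_rot: [0.0, 0.72, 0.694, 0.001]
ft_force: [1.5, 0.4, -4.2]
width: 0.164
gripper_force: 20.1
clock: 6.32
tool_pos: [0.5329, 0.2757, 0.1544]
eef_rot: [0.0, 0.72, 0.694, 0.001]
ft_force: [0.9, -0.1, -4.8]
width: 0.155
gripper_force: 46.3
```

The tray is gripped and levelled: width 0.155 is about 13 mm against the 14 mm bar. I'll raise it and carry it over the stand.

```bash
echo '[[0, 0, -0.02, 0], [0, 0, -0.045, 0], [0, 0, -0.07, 0], [0, 0, -0.07, 0]]' | python3 nudge.py 0 70
echo '[[-0.02, 0, 0, 0], [-0.05, 0, 0, 0], [-0.085, 0, 0, 0], [-0.12, 0, 0, 0], [-0.155, 0, 0, 0]]' | python3 nudge.py
echo '[[-0.035, 0.004, 0, 0], [-0.07, 0.008, 0, 0], [-0.105, 0.012, 0, 0], [-0.14, 0.016, 0, 0], [-0.175, 0.02, 0, 0]]' | python3 nudge.py
echo '[[-0.035, 0, 0, 0], [-0.07, 0, 0, 0], [-0.105, 0, 0, 0], [-0.14, 0, 0, 0], [-0.165, 0, 0, 0]]' | python3 nudge.py
echo '[[-0.02, 0, 0, 0], [-0.035, 0.002, 0, 0], [-0.045, 0.0046, 0, 0.02], [-0.045, 0.0046, 0, 0.05], [-0.045, 0.0046, 0, 0.05]]' | python3 nudge.py
echo '[[0, 0, 0, 0], [0, 0, 0, 0], [0, 0, 0, 0]]' | python3 nudge.py
python3 - <<'E'
from h import *
from rig import env
d={n:env.snapshot(n) for n in("scene","top","wrist")};pickle.dump(d,open("s3.pkl","wb"))
t=env.read_state()["tool_pos"];print(t)
a=cv2.resize(d["wrist"]["frame"],(440,330))
b=cv2.resize(d["top"]["frame"][150:300,350:520],None,fx=2,fy=2)
c=cv2.resize(d["scene"]["frame"][170:370,20:260],None,fx=2,fy=2)
im=np.zeros((600,800,3),np.uint8);im[:270,:360]=d["scene"]["frame"][140:320,10:250].repeat(1,0)[:180] is None if 0 else cv2.resize(d["scene"]["frame"][140:320,10:250],(360,270))
im[:330,360:800]=a;im[300:600,:340]=b
cv2.imwrite("pics/j.png",cv2.convertScaleAbs(im[:,:,::-1],alpha=1.4))
E
```

```text
clock: 6.65
tool_pos: [0.5339, 0.276, 0.2266]
eef_rot: [0.001, 0.72, 0.694, 0.002]
ft_force: [0.4, 0.5, -3.4]
width: 0.149
gripper_force: 74.1
clock: 7.07
tool_pos: [0.5249, 0.1191, 0.2206]
eef_rot: [-0.001, 0.719, 0.695, -0.001]
ft_force: [1.2, 0.3, -3.9]
width: 0.147
gripper_force: 73.9
clock: 7.48
tool_pos: [0.5388, -0.0565, 0.2208]
eef_rot: [-0.001, 0.72, 0.694, -0.001]
ft_force: [0.7, -0.2, -3.7]
width: 0.149
gripper_force: 73.9
clock: 7.9
tool_pos: [0.5328, -0.2226, 0.2205]
eef_rot: [-0.001, 0.72, 0.694, -0.001]
ft_force: [1.5, 0.3, -3.3]
width: 0.147
gripper_force: 73.9
clock: 8.32
tool_pos: [0.5372, -0.2649, 0.2219]
eef_rot: [-0.001, 0.737, 0.676, 0.0]
ft_force: [-0.9, 0.5, -2.8]
width: 0.148
gripper_force: 73.9
clock: 8.57
tool_pos: [0.5374, -0.2643, 0.2231]
eef_rot: [-0.0, 0.736, 0.677, 0.0]
ft_force: [-0.1, -0.4, -3.8]
width: 0.145
gripper_force: 73.9
[ 0.53741368 -0.26471118  0.22338212]
```

View pics/j.png

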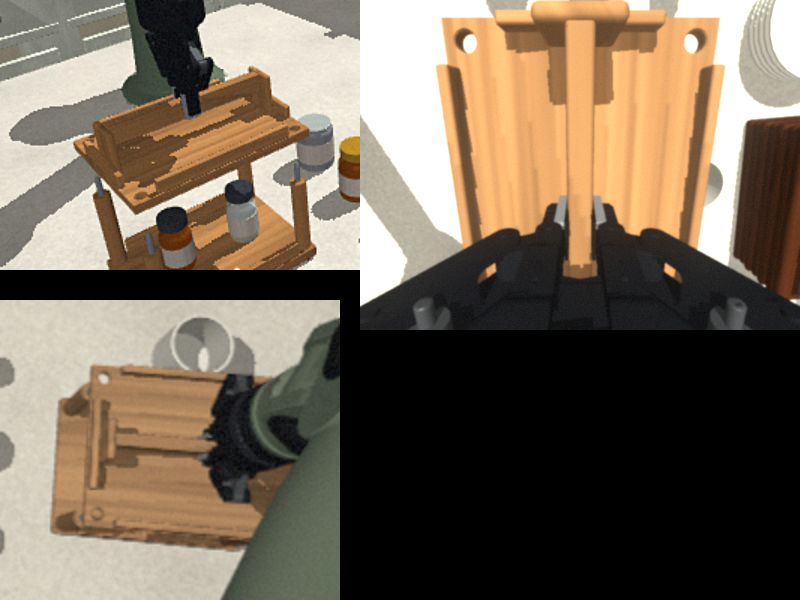

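The tray hangs level over the stand. The y+ holes are near (134,52) and (425,52) in the wrist image, and (402,189) and (398,257) in the top image. I'll refine those and compare with the stand.

```bash
python3 - <<'E'
from h import *
d=pickle.load(open("s3.pkl","rb"))
def hough(n,c,r0,r1,w=22):
    x,y=c;f=d[n]["frame"][y-w:y+w,x-w:x+w];g=cv2.cvtColor(cv2.resize(f,None,fx=6,fy=6,interpolation=cv2.INTER_CUBIC),cv2.COLOR_RGB2GRAY)
    g=cv2.GaussianBlur(g,(0,0),3)
    k=cv2.HoughCircles(g,cv2.HOUGH_GRADIENT,1,60,param1=80,param2=12,minRadius=r0*6,maxRadius=r1*6)
    return None if k is None else [(x-w+q[0]/6-.4,y-w+q[1]/6-.4,q[2]/6) for q in k[0][:3]]
for n,c,a,b in(("wrist",(134,52),9,16),("wrist",(425,52),9,16),("top",(402,189),2,5),("top",(398,257),2,5)): print(n,np.round(hough(n,c,a,b,22 if n=="wrist" else 10),1).tolist())
# predicted with tray level, centred at tool, underside z u
for u in(.205,.215,.225):
    p=[.5374,-.2647,u,-.0834,0];H=np.c_[C,np.full(4,.012)]
    print(u,proj(d["wrist"],tw(p,H)).round(1).tolist(),proj(d["top"],tw(p,H)).round(1)[[0,2]].tolist())
E
```

```text
wrist [[142.1999969482422, 54.5, 11.399999618530273]]
wrist [[416.5, 55.400001525878906, 13.0]]
top [[400.5, 189.6999969482422, 3.0999999046325684]]Traceback (most recent call last):
  File "<stdin>", line 8, in <module>
    return _wrapfunc(a, 'round', decimals=decimals, out=out)
    return _wrapit(obj, method, *args, **kwds)
    result = getattr(arr, method)(*args, **kwds)
TypeError: unsupported operand type(s) for *: 'NoneType' and 'float'
```

```bash
cat > holes.py <<'E'
from h import *
def hole(s,c,w):
    x,y=c;f=cv2.GaussianBlur(s["frame"],(0,0),.6)[y-w:y+w+1,x-w:x+w+1].astype(float)
    m=np.abs(f-np.median(f.reshape(-1,3),0)).max(2)>28
    n,l,st,ce=cv2.connectedComponentsWithStats(m.astype(np.uint8))
    k=min((k for k in range(1,n) if st[k,4]>4),key=lambda k:np.hypot(*(ce[k]-w)))
    x0,y0,ww,hh,a=st[k]
    return [x-w+x0+ww/2-.5,y-w+y0+hh/2-.5,ww,hh,a],m
E
python3 - <<'E'
from holes import *
d=pickle.load(open("s3.pkl","rb"))
for n,c,w in(("wrist",(134,52),18),("wrist",(425,52),18),("top",(402,189),7),("top",(398,257),7)):
    r,m=hole(d[n],c,w);print(n,r)
    print("\n".join("".join(".#"[v] for v in q) for q in m.astype(int)))
for u in(.205,.215,.225):
    p=[.5374,-.2647,u,-.0834,0];H=np.c_[C,np.full(4,.012)]
    print(u,proj(d["wrist"],tw(p,H)).round(1).tolist(),proj(d["top"],tw(p,H)).round(1)[[0,2]].tolist())
E
```

```text
wrist [np.float64(133.5), np.float64(51.5), np.int32(30), np.int32(34), np.int32(740)]
.....................................
...............##....................
............#########................
..........#############..............
.........###############.............
........##################...........
.......####################..........
......######################.........
.....#######################.........
.....######################..........
....##########################.......
....###########################......
...############################......
...#############################.....
...#############################.....
...##############################....
...##############################....
...##############################....
...##############################....
...##############################....
....#############################....
....#############################....
.....############################....
.....############################....
......###########################....
.......##########################....
........#################
[... 2138 characters left out ...]
......
...............
...............
...............
...............
top [np.float64(398.0), np.float64(263.5), np.int32(15), np.int32(2), np.int32(20)]
...............
...............
...............
...............
...............
...............
...............
...............
#..............
#......#.......
...............
...............
...............
.#####.........
###############
0.205 [[419.5, 55.2], [383.6, 375.2], [138.7, 55.4], [175.5, 375.5]] [[401.2, 189.4], [397.9, 257.0]]
0.215 [[428.2, 50.7], [388.3, 386.5], [129.9, 51.0], [170.7, 386.8]] [[402.2, 188.5], [398.9, 256.7]]
0.225 [[438.0, 45.7], [393.5, 398.8], [120.0, 46.0], [165.6, 399.2]] [[403.3, 187.6], [399.9, 256.4]]
```

The wrist fit puts the tray centre within about 1 mm of the stand target, with its underside at 0.212. Lowering to just above the pins for a close look.

```bash
echo '[[0, 0, 0.01, 0.004], [0, 0, 0.02, 0.004], [0, 0, 0.028, 0.004], [0, 0, 0.034, 0.004], [0, 0, 0.034, 0.004]]' | python3 nudge.py
echo '[[0, 0, 0, 0], [0, 0, 0, 0], [0, 0, 0, 0]]' | python3 nudge.py
python3 - <<'E'
from holes import *
from rig import env
d={n:env.snapshot(n) for n in("scene","top","wrist")};pickle.dump(d,open("s4.pkl","wb"))
s=env.read_state();t=s["tool_pos"];print(t,s["eef_rot"],s["ft_force"])
e=lambda n,x,y,w,k:cv2.resize(d[n]["frame"][y-w:y+w,x-w:x+w],(k,k),interpolation=cv2.INTER_CUBIC)
st=[.537514,-.264727,0,-.0873,0]
pw=proj(d["wrist"],tw(st,np.c_[C,np.full(4,.17)]));pt=proj(d["top"],tw(st,np.c_[C,np.full(4,.17)]));ps=proj(d["scene"],tw(st,np.c_[C,np.full(4,.17)]))
print("pins pred wrist",pw.round(1).tolist(),"top",pt.round(1).tolist(),"scene",ps.round(1).tolist())
p=[t[0],t[1],t[2]-.011,-.0873,0];print("holes pred wrist",proj(d["wrist"],tw(p,np.c_[C,np.full(4,.012)])).round(1).tolist())
im=np.zeros((600,800,3),np.uint8)
im[:300,:300]=e("wrist",134,52,30,300);im[:300,300:600]=e("wrist",426,52,30,300)
for i,k in enumerate((0,2)):
    x,y=pt[k].astype(int);im[300*i:300*i+200,600:]=e("top",x,y,15,200)
for i,k in enumerate((0,1,2,3)):
    x,y=ps[k].astype(int);im[300:500 if 0 else 500,200*i:200*i+200]=e("scene",x,y,20,200)
x,y=pt[2].astype(int);im[500:600,0:100]=e("top",x,y,10,100)
cv2.imwrite("pics/k.png",cv2.convertScaleAbs(im[:,:,::-1],alpha=1.5))
E
```

```text
clock: 9.13
tool_pos: [0.536, -0.2644, 0.1869]
eef_rot: [-0.002, 0.738, 0.675, -0.0]
ft_force: [-0.7, 0.7, -4.5]
width: 0.143
gripper_force: 73.8
clock: 9.38
tool_pos: [0.5376, -0.2655, 0.1898]
eef_rot: [0.0, 0.738, 0.675, 0.0]
ft_force: [-0.6, -0.5, -3.9]
width: 0.148
gripper_force: 73.8
[ 0.53752418 -0.26538835  0.18973631] [4.05998439e-04 7.38230661e-01 6.74548231e-01 1.01881291e-04] [-0.29155926 -0.03815166 -3.4977926 ]
pins pred wrist [[409.0, 58.7], [377.9, 360.5], [148.3, 59.2], [181.1, 361.1]] top [[396.8, 193.2], [487.4, 201.2], [393.2, 258.0], [486.0, 266.4]] scene [[207.1, 248.2], [108.2, 295.3], [167.8, 219.8], [73.9, 257.6]]
holes pred wrist [[425.4, 51.5], [387.1, 382.9], [132.0, 52.1], [172.1, 383.6]]
```

View pics/k.png

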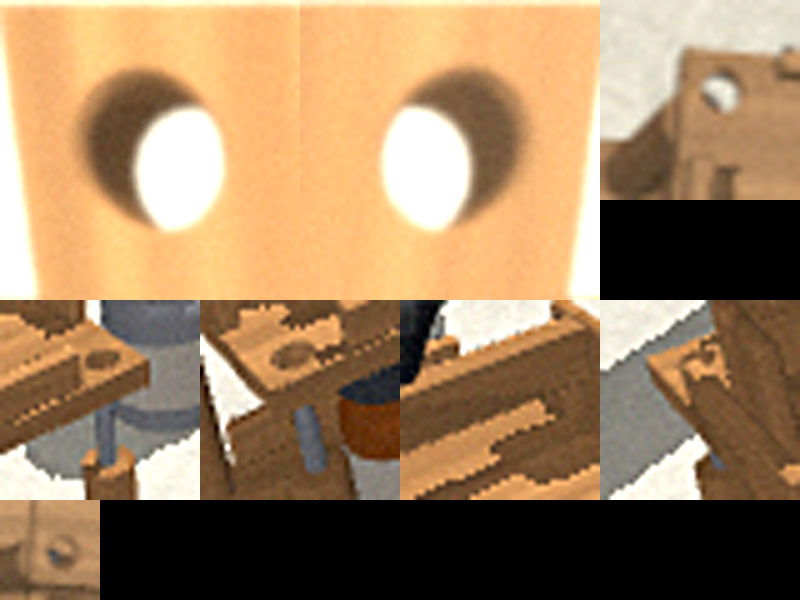

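The y+ holes are open and clear in the wrist view. In the scene crops the pin axes extend straight into the hole centres, at (102,358) and (293,355) in the crop. Lowering with force checks.

```bash
echo '[[0, 0, 0.004, 0], [0, 0, 0.008, 0], [0, 0, 0.012, 0], [0, 0, 0.016, 0], [0, 0, 0.016, 0]]' | python3 nudge.py
echo '[[0, 0, 0.004, 0], [0, 0, 0.008, 0], [0, 0, 0.012, 0], [0, 0, 0.016, 0], [0, 0, 0.016, 0]]' | python3 nudge.py
```

```text
clock: 9.95
tool_pos: [0.5366, -0.2648, 0.1719]
eef_rot: [-0.001, 0.738, 0.675, -0.0]
ft_force: [0.3, 0.2, -4.0]
width: 0.148
gripper_force: 73.8
clock: 10.37
tool_pos: [0.5367, -0.2648, 0.1561]
eef_rot: [-0.001, 0.738, 0.675, -0.0]
ft_force: [0.0, 0.2, -4.4]
width: 0.145
gripper_force: 73.8
```

```bash
echo '[[0, 0, 0.001, 0], [0, 0, 0.002, 0], [0, 0, 0.003, 0], [0, 0, 0.004, 0], [0, 0, 0.004, 0]]' | python3 nudge.py
echo '[[0, 0, 0.0005, 0], [0, 0, 0.001, 0], [0, 0, 0.0015, 0], [0, 0, 0.0015, 0]]' | python3 nudge.py
```

```text
clock: 10.78
tool_pos: [0.5372, -0.2652, 0.1532]
eef_rot: [-0.0, 0.738, 0.675, -0.0]
ft_force: [0.1, -0.5, -3.6]
width: 0.145
gripper_force: 73.8
clock: 11.12
tool_pos: [0.5372, -0.2652, 0.1517]
eef_rot: [-0.0, 0.738, 0.675, -0.0]
ft_force: [0.4, -0.0, -4.5]
width: 0.146
gripper_force: 73.8
```

```bash
echo '[[0, 0, 0.0005, 0], [0, 0, 0.001, 0], [0, 0, 0.0015, 0], [0, 0, 0.0015, 0]]' | python3 nudge.py
echo '[[0, 0, 0.0005, 0], [0, 0, 0.001, 0], [0, 0, 0.001, 0]]' | python3 nudge.py
```

```text
clock: 11.45
tool_pos: [0.5375, -0.2653, 0.1507]
eef_rot: [0.0, 0.738, 0.675, 0.0]
ft_force: [-0.1, 0.6, 0.6]
width: 0.149
gripper_force: 74.4
clock: 11.7
tool_pos: [0.5375, -0.2653, 0.1507]
eef_rot: [0.001, 0.738, 0.675, 0.0]
ft_force: [-1.4, 2.8, 7.1]
width: 0.147
gripper_force: 75.4
```

Contact came at z 0.1507, right where home was predicted. I'll release, rise, verify the seating, and refine the mill position.

```bash
echo '[[0, 0, 0, 0], [0, 0, 0, 0], [0, 0, 0, 0], [0, 0, 0, 0], [0, 0, 0, 0]]' | python3 nudge.py 0.5 20
echo '[[0, 0, -0.01, 0], [0, 0, -0.03, 0], [0, 0, -0.06, 0], [0, 0, -0.09, 0], [0, 0, -0.12, 0]]' | python3 nudge.py
echo '[[0, 0, 0, -0.12], [0, 0, 0, -0.24], [0, 0, 0, -0.36], [0, 0, 0, -0.48], [0, 0, 0, -0.6]]' | python3 nudge.py 1.0
python3 - <<'E'
from holes import *
from rig import env
d={n:env.snapshot(n) for n in("scene","top","wrist")};pickle.dump(d,open("s5.pkl","wb"))
d0=pickle.load(open("s0.pkl","rb"))
P=np.c_[C,np.full(4,.17)]
home=[.5375,-.2653,.14,-.0873,0]
# steel pins seen now: bluish-grey pixels (b>=r) near predicted tips in scene and top
for n in("scene","top"):
    q=proj(d[n],tw(home,P));h=proj(d[n],tw(home,np.c_[C,np.full(4,.012)]))
    for k in range(4):
        x,y=q[k].round().astype(int);w=9
        f=d[n]["frame"][y-w:y+w+1,x-w:x+w+1].astype(int);m=(f[...,2]-f[...,0]>-6)&(f.sum(2)<420)
        print(n,k,"tip",q[k].round(1),"board top",h[k].round(1));print("\n".join("".join(".#"[v] for v in r) for r in m.astype(int)))
# mill nut
o1,v1=ray(d0["scene"],(282,245))
f=d0["top"]["frame"][160:200,308:340].astype(int)
print("mill mask top");print("\n".join("".join(".#"[v] for v in r) for r in (f.sum(2)<170).astype(int)))
print(onz(d0["scene"],(282,245),.121))
E
```

```text
clock: 12.12
tool_pos: [0.5373, -0.2653, 0.1492]
eef_rot: [0.0, 0.738, 0.675, -0.0]
ft_force: [-0.3, 0.2, -0.1]
width: 0.499
gripper_force: 0.0
clock: 12.53
tool_pos: [0.537, -0.2651, 0.2712]
eef_rot: [0.0, 0.738, 0.675, -0.0]
ft_force: [1.6, -0.2, 0.1]
width: 0.499
gripper_force: 0.0
clock: 12.95
tool_pos: [0.5374, -0.2653, 0.2702]
eef_rot: [0.0, 0.503, 0.864, -0.0]
ft_force: [-0.3, 0.2, -0.2]
width: 1.003
gripper_force: 0.0
scene 0 tip [201.6 187.5] board top [207.5 255.4]
...................
...................
...................
...................
...................
...................
...................
...................
...................
...................
...................
...................
...................
...................
...................
...................
...................
...................
...................
scene 1 tip [ 92.  228.3] board top [109.7 303.2]
..#................
....#.#........#...
...................
....#.....#...#....
.#.................
...#.........#.##..
..#........##..#..#
#...#..###.......#.
...................
.....##...
[... 3442 characters left out ...]
##################........
......##################........
.....###################........
.....###################........
.....###################........
.....##################.........
.....##################.........
......#################.........
......################..........
.......##############...........
........#############...........
.........###########............
...........#######..............
................................
................................
................................
................................
................................
................................
................................
[6.82706338e-01 7.41473023e-05 1.21000000e-01]
```

```bash
python3 - <<'E'
from holes import *
d=pickle.load(open("s5.pkl","rb"));d0=pickle.load(open("s0.pkl","rb"))
print("mill",onz(d0["top"],(324.5,173.5),.121))
home=[.5375,-.2653,.14,-.0873,0];n="scene"
q=proj(d[n],tw(home,np.c_[C,np.full(4,.03)]));h=proj(d[n],tw(home,np.c_[C,np.full(4,.012)]))
E=np.array([[x,y,0] for x,y in((.09,.12),(.09,-.12),(-.09,-.12))])
for k in range(4):
    x,y=q[k].round().astype(int)
    f=d[n]["frame"][y-4:y+13,x-7:x+8].astype(int);m=(f[...,2]-f[...,0]>-8)&(f.sum(2)<420)
    print(k,"tip",q[k].round(1),"board top",h[k].round(1),"win0",x-7,y-4);print("\n".join("".join(".#"[v] for v in r) for r in m.astype(int)))
from rig import env;print(env.read_state()["tool_pos"],env.read_state()["eef_rot"])
E
```

```text
mill [ 6.80969006e-01 -2.09010780e-04  1.21000000e-01]
0 tip [206.9 248.3] board top [207.5 255.4] win0 200 244
...............
............#..
......###...#..
.......###.....
........####...
.......##.#####
.......##..####
......####...##
......####....#
......####.....
.......###.....
......####.....
.......###.....
...............
...............
...............
...............
1 tip [107.9 295.4] board top [109.7 303.2] win0 101 291
...............
...............
...............
...............
.......##......
......###......
......####.....
......####.....
......####.....
......#####....
.......####....
.......####....
.......####....
.......#####...
.......###.....
...............
...............
2 tip [167.5 219.9] board top [168.5 226.6] win0 161 216
...............
...............
...............
...............
.......##......
......###......
......###......
......#........
...............
...............
...............
...............
...............
...............
...............
...............
...............
3 tip [ 73.6 257.7] board top [ 75.6 265. ] win0 67 254
.##.###...###..
..##..#.#####..
##..#..#..##...
####...##......
#.###.####.....
......####.....
##..#.####.....
##########.....
####...####....
##.....####....
.......####....
...........#...
...............
...............
...............
...............
...............
[ 0.53736475 -0.26527684  0.26991513] [ 2.97600702e-04  5.07123699e-01  8.61873230e-01 -2.14180750e-05]
```

All four pins stand through the corners with the board at shoulder height, so the tray is home. The mill is at about (0.682, 0.000).

```bash
echo '[[0, 0, 0, -0.12], [0, 0, 0, -0.24], [0, 0, 0, -0.36], [0, 0, 0, -0.48], [0, 0, 0, -0.6]]' | python3 nudge.py 1.0
echo '[[0, 0, 0, -0.12], [0, 0, 0, -0.24], [0, 0, 0, -0.36], [0, 0, 0, -0.463], [0, 0, 0, -0.463]]' | python3 nudge.py
echo '[[-0.018, 0.033, 0, 0], [-0.036, 0.066, 0, 0], [-0.054, 0.099, 0, 0], [-0.072, 0.132, 0, 0]]' | python3 nudge.py
echo '[[-0.018, 0.033, 0, 0], [-0.036, 0.066, 0, 0], [-0.054, 0.099, 0, 0], [-0.0726, 0.133, 0, 0], [-0.0726, 0.133, 0, 0]]' | python3 nudge.py
```

```text
clock: 13.52
tool_pos: [0.5373, -0.2652, 0.2696]
eef_rot: [0.0, 0.227, 0.974, -0.0]
ft_force: [0.5, 0.4, 0.2]
width: 1.001
gripper_force: 0.0
clock: 13.93
tool_pos: [0.5373, -0.2652, 0.2696]
eef_rot: [0.0, -0.001, 1.0, -0.0]
ft_force: [0.1, 0.6, 0.6]
width: 0.999
gripper_force: 0.0
clock: 14.27
tool_pos: [0.6095, -0.1319, 0.2696]
eef_rot: [0.0, 0.002, 1.0, -0.0]
ft_force: [0.6, -0.2, 0.5]
width: 1.004
gripper_force: 0.0
clock: 14.68
tool_pos: [0.6833, 0.0069, 0.2685]
eef_rot: [0.0, -0.002, 1.0, 0.002]
ft_force: [-1.2, -1.3, -0.3]
width: 1.001
gripper_force: 0.0
```

```bash
echo '[[0, 0, 0.03, 0], [0, 0, 0.06, 0], [0, 0, 0.09, 0], [0, 0, 0.12, 0], [0, 0, 0.12, 0]]' | python3 nudge.py
echo '[[0, 0, 0, 0], [0, 0, 0, 0]]' | python3 nudge.py
python3 - <<'E'
from h import *
from rig import env
d=env.snapshot("wrist");s=env.read_state();print(s["tool_pos"],s["eef_rot"])
pickle.dump(d,open("s6.pkl","wb"))
q=proj(d,[[.682,0,.122]])[0];print("nut pred",q,"jam lid",proj(d,[[.571,0,.095]]),"tcp",proj(d,[s["tool_pos"]+[0,0,.035]]))
x,y=q.round().astype(int);f=d["frame"][max(0,y-24):y+26:2,x-50:x+50:2].astype(int)
print(max(0,y-24),x-50);print("\n".join("".join("#+."[2 if v>300 else 1 if v>150 else 0] for v in r) for r in f.sum(2)))
E
```

```text
clock: 15.1
tool_pos: [0.6768, 0.0005, 0.1425]
eef_rot: [-0.005, 0.001, 1.0, 0.001]
ft_force: [-1.5, 1.2, -1.4]
width: 1.002
gripper_force: 0.0
clock: 15.27
tool_pos: [0.6823, -0.0002, 0.1512]
eef_rot: [0.001, -0.0, 1.0, -0.0]
ft_force: [0.9, -0.0, 0.2]
width: 0.996
gripper_force: 0.0
[ 6.82915829e-01 -1.80554613e-04  1.51974521e-01] [ 1.88726551e-03 -3.50096650e-04  9.99998138e-01 -1.99179648e-04]
nut pred [279.7818443  226.69030113] jam lid [[279.95262173  62.33511218]] tcp [[279.32317628 269.55039375]]
203 230
...........++#######################+.............
............###############+#########+............
............#############+####+######+............
............##########################............
...........+###################+#####++...........
...........+####################++####+...........
...........##############+######++####+...........
...........#############+++#+####+##+#+...........
...........###########+++.+++###+#++##+...........
...........###########+.....+#++######+...........
...........+##########++....+#########+...........
...........+##########+.....+##++#+###+...........
...........+##########+.....+##+#+####............
............+#########++...++###++#+++............
............+#########++++++###+#+###+............
.............+########+##++######++#+.............
..............#####+#+#++#+########+..............
...............#####+##+##+#+#####++..............
................+##########+#####++...............
.................+##############+.................
...................++########+++..................
.....................++++++++.....................
..................................................
..................................................
..................................................
```

The mill's nut is at about (280,224), within 1 mm of the predicted spot. Descending to the neck and gripping.

```bash
echo '[[0, 0, 0.025, 0], [0, 0, 0.05, 0], [0, 0, 0.075, 0], [0, 0, 0.095, 0]]' | python3 nudge.py
echo '[[0, 0, 0.01, 0], [0, 0, 0.02, 0], [0, 0, 0.024, 0], [0, 0, 0.024, 0]]' | python3 nudge.py
echo '[[0, 0, 0, 0], [0, 0, 0, 0], [0, 0, 0, 0], [0, 0, 0, 0], [0, 0, 0, 0]]' | python3 nudge.py 0 40
echo '[[0, 0, 0, 0], [0, 0, 0, 0]]' | python3 nudge.py
```

```text
clock: 15.65
tool_pos: [0.6829, -0.0002, 0.0555]
eef_rot: [0.002, -0.001, 1.0, -0.0]
ft_force: [0.1, -0.5, 0.1]
width: 0.995
gripper_force: 0.0
clock: 15.98
tool_pos: [0.6818, 0.0, 0.0307]
eef_rot: [0.0, -0.001, 1.0, -0.0]
ft_force: [0.7, 0.3, -0.3]
width: 1.004
gripper_force: 0.0
clock: 16.4
tool_pos: [0.6823, -0.0001, 0.0316]
eef_rot: [0.001, -0.001, 1.0, -0.0]
ft_force: [-0.1, -0.6, 4.6]
width: 0.483
gripper_force: 39.6
clock: 16.57
tool_pos: [0.6823, -0.0002, 0.0316]
eef_rot: [0.001, -0.001, 1.0, -0.0]
ft_force: [0.9, -1.1, 6.3]
width: 0.484
gripper_force: 39.4
```

```bash
echo '[[0, 0, -0.01, 0], [0, 0, -0.03, 0], [0, 0, -0.06, 0], [0, 0, -0.09, 0], [0, 0, -0.12, 0]]' | python3 nudge.py 0 50
echo '[[0, 0, -0.03, 0], [0, 0, -0.06, 0], [0, 0, -0.09, 0], [0, 0, -0.12, 0], [0, 0, -0.12, 0]]' | python3 nudge.py
echo '[[0.010, -0.027, 0, 0], [0.020, -0.054, 0, 0], [0.030, -0.081, 0, 0], [0.040, -0.108, 0, 0], [0.05, -0.135, 0, 0]]' | python3 nudge.py
echo '[[0.010, -0.027, 0, 0], [0.020, -0.054, 0, 0], [0.030, -0.081, 0, 0], [0.040, -0.108, 0, 0], [0.05, -0.133, 0, 0]]' | python3 nudge.py
echo '[[0, 0, 0, 0], [0, 0, 0, 0], [0, 0, 0, 0], [0, 0, 0, 0]]' | python3 nudge.py
```

```text
clock: 16.98
tool_pos: [0.6802, 0.0003, 0.151]
eef_rot: [-0.001, -0.001, 1.0, 0.0]
ft_force: [0.5, -0.8, -2.6]
width: 0.479
gripper_force: 50.8
clock: 17.4
tool_pos: [0.6835, 0.0, 0.2776]
eef_rot: [0.005, -0.001, 1.0, -0.0]
ft_force: [1.1, 0.2, -0.9]
width: 0.479
gripper_force: 50.7
clock: 17.82
tool_pos: [0.6302, -0.1357, 0.2693]
eef_rot: [-0.001, -0.001, 1.0, 0.0]
ft_force: [0.2, -1.3, -1.7]
width: 0.483
gripper_force: 51.0
clock: 18.23
tool_pos: [0.5805, -0.2691, 0.2694]
eef_rot: [-0.001, -0.001, 1.0, 0.001]
ft_force: [0.7, 0.0, -3.1]
width: 0.481
gripper_force: 51.0
clock: 18.57
tool_pos: [0.582, -0.267, 0.2699]
eef_rot: [-0.0, -0.002, 1.0, 0.0]
ft_force: [0.5, 0.4, -1.7]
width: 0.474
gripper_force: 51.1
```

```bash
echo '[[0, 0, 0.02, 0], [0, 0, 0.04, 0], [0, 0, 0.06, 0], [0, 0, 0.07, 0], [0, 0, 0.078, 0]]' | python3 nudge.py
echo '[[0, 0, 0.001, 0], [0, 0, 0.002, 0], [0, 0, 0.003, 0], [0, 0, 0.004, 0], [0, 0, 0.004, 0]]' | python3 nudge.py
echo '[[0, 0, 0.0005, 0], [0, 0, 0.001, 0], [0, 0, 0.0015, 0], [0, 0, 0.0015, 0], [0, 0, 0.0015, 0]]' | python3 nudge.py
```

```text
clock: 18.98
tool_pos: [0.5816, -0.2666, 0.1908]
eef_rot: [-0.001, -0.002, 1.0, 0.001]
ft_force: [0.2, 0.2, -2.2]
width: 0.48
gripper_force: 51.1
clock: 19.4
tool_pos: [0.5823, -0.2684, 0.189]
eef_rot: [0.001, -0.001, 1.0, -0.0]
ft_force: [0.0, -0.7, -2.2]
width: 0.481
gripper_force: 51.1
clock: 19.82
tool_pos: [0.5818, -0.2681, 0.1868]
eef_rot: [-0.0, -0.001, 1.0, 0.0]
ft_force: [0.5, 0.4, -2.5]
width: 0.477
gripper_force: 51.1
```

```bash
echo '[[0, 0, 0.0005, 0], [0, 0, 0.001, 0], [0, 0, 0.0015, 0], [0, 0, 0.002, 0], [0, 0, 0.002, 0]]' | python3 nudge.py
echo '[[0, 0, 0.0005, 0], [0, 0, 0.001, 0], [0, 0, 0.001, 0]]' | python3 nudge.py
echo '[[0, 0, 0.0005, 0], [0, 0, 0.001, 0], [0, 0, 0.001, 0]]' | python3 nudge.py
```

```text
clock: 20.23
tool_pos: [0.5818, -0.2681, 0.1846]
eef_rot: [-0.0, -0.001, 1.0, 0.0]
ft_force: [0.1, -0.8, -1.7]
width: 0.481
gripper_force: 51.1
clock: 20.48
tool_pos: [0.5819, -0.2681, 0.1838]
eef_rot: [0.0, -0.001, 1.0, -0.0]
ft_force: [-0.5, -0.7, -2.2]
width: 0.477
gripper_force: 51.1
clock: 20.73
tool_pos: [0.5823, -0.2684, 0.1837]
eef_rot: [0.001, -0.001, 1.0, -0.0]
ft_force: [-1.3, -0.4, 3.8]
width: 0.48
gripper_force: 50.6
```

Contact came at 0.1837, as predicted. I'll release and retreat straight up.

```bash
echo '[[0, 0, 0, 0], [0, 0, 0, 0], [0, 0, 0, 0]]' | python3 nudge.py 0.6 20
echo '[[0, 0, 0, 0], [0, 0, 0, 0], [0, 0, 0, 0], [0, 0, 0, 0]]' | python3 nudge.py 0.95
echo '[[0, 0, -0.01, 0], [0, 0, -0.03, 0], [0, 0, -0.06, 0], [0, 0, -0.09, 0], [0, 0, -0.12, 0]]' | python3 nudge.py
echo '[[0, 0, -0.02, 0], [0, 0, -0.04, 0], [0, 0, -0.06, 0], [0, 0, -0.08, 0], [0, 0, -0.08, 0]]' | python3 nudge.py
echo '[[0.03, 0.03, 0, 0], [0.06, 0.06, 0, 0], [0.08, 0.09, 0, 0], [0.10, 0.12, 0, 0], [0.10, 0.12, 0, 0]]' | python3 nudge.py
python3 - <<'E'
from holes import *
from rig import env
d={n:env.snapshot(n) for n in("scene","top")};pickle.dump(d,open("s7.pkl","wb"))
d0=pickle.load(open("s0.pkl","rb"))
print("nut pred",[ (n,proj(d[n],[[.582,-.2685,.272],[.582,-.2685,.17]]).round(1).tolist()) for n in d])
f=d["scene"]["frame"].astype(int)
x,y=proj(d["scene"],[[.582,-.2685,.272]])[0].round().astype(int);x0,y0=x-24,y-8
m=f[y0:y0+66,x0:x0+49].sum(2)<150
print(x0,y0);print("\n".join("".join(".#"[v] for v in r) for r in m.astype(int)[::2]))
# bystander check: changed fraction near each object, scene view
for n,P in(("jam",[.571,0,.05]),("can",[.453,.01,.04]),("mug",[.693,-.323,.04]),("spa",[.53,-.235,.05]),("oil",[.576,.505,.1])):
    x,y=proj(d0["scene"],[P])[0].round().astype(int);w=8
    print(n,np.abs(f-d0["scene"]["frame"])[y-w:y+w,x-w:x+w].mean().round(1))
print(env.read_state()["clock"])
E
```

```text
clock: 20.98
tool_pos: [0.5819, -0.268, 0.1826]
eef_rot: [-0.0, -0.001, 1.0, 0.0]
ft_force: [-0.4, -0.3, -0.7]
width: 0.601
gripper_force: 0.0
clock: 21.32
tool_pos: [0.5819, -0.2681, 0.1827]
eef_rot: [-0.0, -0.001, 1.0, 0.0]
ft_force: [0.4, -1.1, -0.4]
width: 0.948
gripper_force: 0.0
clock: 21.73
tool_pos: [0.5816, -0.2679, 0.3049]
eef_rot: [0.0, -0.001, 1.0, -0.0]
ft_force: [0.8, -0.0, -0.5]
width: 0.949
gripper_force: 0.0
clock: 22.15
tool_pos: [0.5828, -0.2687, 0.3881]
eef_rot: [0.003, -0.001, 1.0, -0.002]
ft_force: [-0.7, 0.3, 0.5]
width: 0.95
gripper_force: 0.0
clock: 22.57
tool_pos: [0.4777, -0.1435, 0.3838]
eef_rot: [-0.001, -0.003, 1.0, 0.001]
ft_force: [0.6, -0.3, 0.9]
width: 0.947
gripper_force: 0.0
nut pred [('scene', [[145.8, 217.8], [153.1, 262.6]]), ('top', [[456.4, 202.8], [441.5, 210.3]])]
122 210
##########.......................................
.................................................
.................................................
...........................####..................
.................#####.....########..............
...............#########
[... 724 characters left out ...]
.
....####...###.##..########################......
...#...##.##.......######################...#....
..#...#............#######################.......
###................########################......
...................#########################.....
................#############################....
............#####.###########################....
......########....###########################....
..#########.#.....############################...
#######...........############################...
##................##########################.....
............##.....#####################.........
........###.....###.###############.......#.###.#
jam 4.0
can 3.1
mug 3.4
spa 25.6
oil 3.5
22.6667
```

```bash
python3 -c "
from rig import env
print(env.hand_in())"
```

```text
the job is handed in; nothing more can be done
None
```

I handed the job in at about 23 s: in the camera images the tray is home with all four pins through its corner holes, the mill stands upright on it on the far side of the handle, and the jam jar, can, mug and oil bottle look unmoved (the spice jars, mostly hidden under the tray, I could not check).

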